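# Turn the shade book's leaf

### The arm

A 6-joint arm with a two-finger parallel gripper is mounted at the origin on the work surface. World frame = base frame: x ahead of the robot, y to its left, z up, the work surface at z = 0. Lengths are in m, angles in rad, forces in N, time in s.
With the tool pointing down it reaches from about 0.375 to 0.975 m from the base axis. Payload 3.8 kg.
Tool frame: the origin (TCP) lies at the very end of the fingers, on their centre line; the grasp point (between the pads) lies 19 mm behind it (bot.tcp_to_grasp is the z of the grasp point in the tool frame, in m); z points along the fingers, y is the direction in which the jaws open and shut (so a half turn about z gives the same grasp; the last joint's range is limited). The gripper opens to 85 mm and grips with 20 to 120 N. Pads are 22 mm wide; open, the fingers measure 114 mm over their backs; the gripper's body (76 mm by 85 mm) begins 54 mm behind the grasp point. The pads swing forward as they close: fully open they stand 13 mm farther back than shut.
Start: joints at [-1.261, 0.264, 1.604, -0, 1.274, -0.037], TCP at [0.229, -0.635, 0.231] pointing down, gripper open.
Joint ranges: [-2.63, 2.63], [-0.94, 2.18], [0.31, 2.57], [-1.31, 4.45], [0, 2.66], [-2.55, 2.55]. Speed limits (rad/s): [2.57, 2.57, 3.14, 3.14, 3.14, 3.14].

### API

Orientations are given as a rotation vector (axis times angle).
In Python, from workcell import status, vision, job, bot gives the robot as it stands.
- The arm moves only by the tool apply_moves, never from a script. Its argument "deltas" is a list of rows, each a list of 7 numbers: the shift along the tool's x, y, z in m, then the turn, a rotation vector about the tool's x, y, z in rad, then the closure, from 0 (fully open) to 1 (shut). In form: [[x, y, z, rx, ry, rz, jaw], ...]. A call has 1 to 8 rows; each row is the pose to reach, as a shift and turn from the pose commanded when the call began, along the tool's axes at that moment; what a row does not reach only later rows make up. A row lasts 1/12 s, in which the tool goes at most 41.7 mm and 7.16 degrees, less where a joint would pass 70% of its speed; a pose out of reach is approached as far as the arm can. A call with a gripper value outside its range is refused whole. The fingers move at their own pace and stop on an object; "squeeze" is the grip in N (left out, the last holds). Time passes only in rows, so rows that repeat a pose let the fingers close. It gives the time, the measured TCP pose, the force and the opening at its end, in the units of the state.
- status.read_state(): the state, without advancing time (a new reading comes with each control period).
- vision.read_camera(name): name is "scene" or "top" or "wrist"; returns the picture (400x640x3 uint8, red, green, blue); there is no depth.
- vision.get_calibration(name): a dict with "fov_y" (degrees; the focal length in pixels is half the picture's height over the tangent of half this angle, whatever the lens; pixels are square), "cx", "cy" (the principal point, pixels), "R" (3x3) and "t" (3): a world point X has camera coordinates R X + t; the wrist camera has in their place "tool_from_camera" (4x4, takes a point from camera to tool coordinates, whose origin is the TCP and whose axes are the flange's). Camera axes: x right, y down, z forward; pixel columns grow to the right and rows downward; lengths in m; the calibration is good to about 2 mm. The wrist camera is an equidistant fisheye: a pixel r from the principal point sees the ray r / f radians off the axis. A picture is of the moment at which its call begins: read the wrist's pose just before it. get_calibration takes no time and is no camera call.
- job.finish_job(): hands the job in, once; it reports no verdict.
The state is a dict: "time": time; "q": joint angles; "joint_vel": joint speeds; "joint_torque": joint torques, N m; "tool_pos": TCP position; "tcp_rot": TCP orientation; "wrist_force": force on the tool from outside, world axes, zero at the start; "torque": the same for the moment, N m; "width": opening from 0.0 (shut) to 1.0 (fully open).
Only numpy, scipy, OpenCV 4.12 (cv2) and the standard library are available. Lean on these libraries where they do the work, as an engineer would, in place of code of your own. Each camera call takes 0.05 s, during which the arm holds its last target. There are 200 camera calls.

### The job

Turn the stiff leaf of the tooth-shade book right over its steel spine: push it up from below with a fingertip or the outside of closed fingers, on past upright, then press it down until it lies flat on the other page and move clear. Do it gently and without pinching or picking up anything, let the book stay standing where it is, and leave the bottle, cup, jar and bur block alone.

Things in the scene. Friction and masses are not known exactly. Their poses are not given: they have to be found in the camera images.
- book: Tooth-shade book, 1.7 kg, loose on the counter: ivory board 170 mm along its x, 200 mm along its y, top 18 mm above the counter, with small tooth-shade tabs up to 5 mm proud. Origin: centre of underside; z up. +y page (ivory to yellow tabs): under the leaf at first. -y page (pink tabs): open, where the leaf must end; always more or less on the robot's right.
- leaf (a joint): Leaf angle about the spine, rad: 0 = flat over the book's +y page, 1.57 upright, 3.14 = its stop, flat over the -y page. Starts ajar at 0.35 to 0.75. The hinge is stiff by friction (0.12 N m; leaf about 0.13 kg): the leaf stays wherever it is left and will not fall by itself; 1 to 3 N near its free edge moves it, and it must be pressed all the way down.
- leaf_edge (a point): Middle of the leaf's free edge, mid thickness, 120 mm from the spine axis; moves with it. The leaf is a rigid plate 140 mm long along the spine, from 6 to 120 mm from the axis, 6 mm thick, its mid-plane through the axis; when flat it overhangs the board's side by 20 mm. Teal on the face that looks up at the start, yellow on the underside, which ends on top.
- leaf_spine (a point): Middle of the steel spine (hinge axis), 28 mm above the counter; the spine runs along the book's x over its origin, 12 mm thick, between two steel posts 10 mm along x by 16 mm, 35 mm high, at x = -79 and +79 mm.
- bottle: Bystander: capped amber bottle, 52 mm across, 115 mm high, loose. Origin: centre of its underside.
- cup: Bystander: green cup, 66 mm across, 75 mm high, loose. Origin: centre of its underside.
- jar: Bystander: white ceramic jar, 60 mm across, 58 mm high, loose. Origin: centre of its underside.
- burs: Bystander: aluminium block 75 x 55 mm with small burs standing in it, 44 mm high over all, loose. Origin: centre of its underside.

How it is judged:
By the outcome, as a careful person would: the job done as asked, in the order asked, and still so for the second after the job is handed in, with the robot touching nothing.
It also fails if it takes over 56 s, if anything falls off the work surface, if the arm or the gripper's body presses on something with over 40 N, if the wrist force passes 120 N, or if a joint passes its speed limit or range.

## Working session

There is one attempt and no reset: what is moved stays moved. The work goes in short steps, Python scripts to look and compute and a tool call to move; the robot and the scene stay as the last step left them, time stands still between calls to the robot, and variables do not carry over. Pictures are saved under pics/ and viewed, about 8 in all and at most 12, crops included, and the job is handed in when it is done.

Besides the shell and the picture viewer there is one more tool, called after "Emit:" as name(argument=value, ...), one argument or row to a line, values as JSON. apply_moves: Moves the arm, as the interface text tells. Its arguments: {"type":"object","properties":{"deltas":{"type":"array","items":{"type":"array","items":{"type":"number"}}},"squeeze":{"type":"number"}},"required":["deltas"]}

```bash
mkdir -p pics
python3 - <<'E'
from workcell import status, vision, job, bot
import cv2,numpy as np
s=status.read_state();print(s)
for n in("scene","top"):
    im=vision.read_camera(n);cv2.imwrite(f"pics/{n}0.png",im[:,:,::-1])
for n in("scene","top","wrist"):print(n,vision.get_calibration(n))
E
```

```text
{'time': 0.0, 'q': array([-1.26089161e+00,  2.64738630e-01,  1.60537894e+00,  2.07021304e-05,
        1.27369864e+00, -3.69234228e-02]), 'joint_vel': array([ 4.18552198e-04, -2.78641834e-04, -7.32339372e-04, -6.07655199e-04,
       -5.88162360e-05,  1.74981436e-03]), 'joint_torque': array([ 1.11868078e-03, -5.15108871e+01, -3.67315900e+01,  1.88519180e-04,
        1.29348447e-02, -4.29168509e-06]), 'tool_pos': array([ 0.22921001, -0.6341132 ,  0.22996914]), 'tcp_rot': array([-3.09230236e+00, -5.41679942e-01,  4.44143196e-04]), 'wrist_force': array([ 1.10745968, -0.30347242, -0.5563567 ]), 'torque': array([-0.02460076, -0.0388503 , -0.00892485]), 'width': 1.0070365615489463}
scene {'fov_y': 43.624545940822586, 'cx': 318.4815626206972, 'cy': 196.85740436896657, 'R': array([[ 0.06791888,  0.99768865,  0.00209214],
       [ 0.6211646 , -0.04064539, -0.78262539],
       [-0.78073143,  0.0544546 , -0.62248946]]), 't': array([-0.06132032, -0.36079856,  1.81385544])}
top {'fov_y': 56.34076998901966, 'cx': 318.6296400837627, 'cy': 208.96472360950264, 'R': array([[ 0.06851328, -0.99764818,  0.00201164],
       [-0.97452138, -0.06735644, -0.21394202],
       [ 0.21357437,  0.01269748, -0.97684429]]), 't': array([-0.0173145 ,  0.63667791,  0.81953768])}
wrist {'fov_y': 65.70646984690485, 'cx': 321.02359535438103, 'cy': 202.82173804661048, 'tool_from_camera': array([[ 3.85795703e-05, -9.54243498e-01, -2.99030675e-01,
         7.64516935e-02],
       [ 9.99999987e-01, -9.50164463e-06,  1.59336337e-04,
         7.48108568e-04],
       [-1.54886947e-04, -2.99030677e-01,  9.54243486e-01,
        -1.42475662e-01],
       [ 0.00000000e+00,  0.00000000e+00,  0.00000000e+00,
         1.00000000e+00]])}
```

View pics/scene0.png

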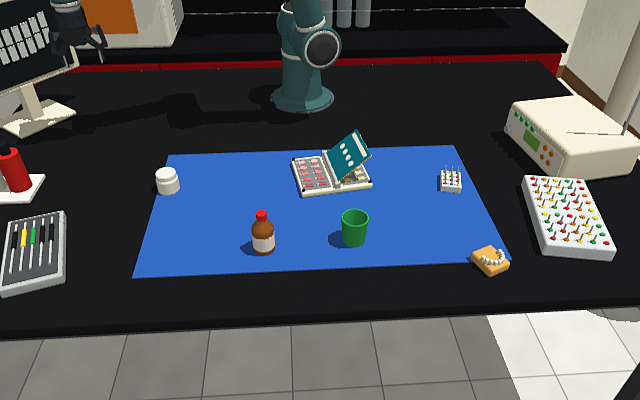

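View pics/top0.png

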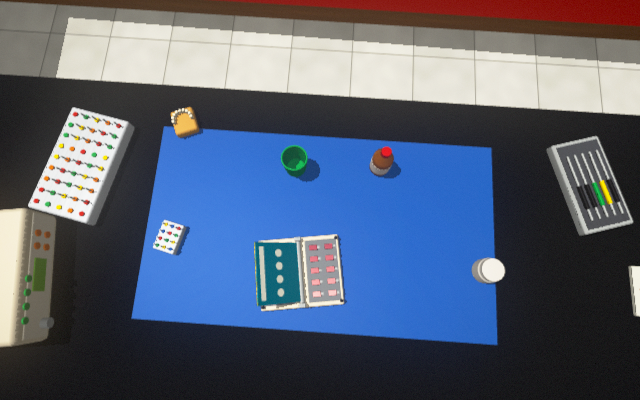

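The book lies ahead of the robot (top view about 300,272). The teal leaf is on its left, ajar, and the pink page is on the right. The cup is at (294,160), the bottle at (382,160), the jar at (488,270) and the burs at (170,237). Next I'll measure.

```bash
cat > h.py <<'E'
from workcell import status, vision, job, bot
import cv2,numpy as np
from scipy.spatial.transform import Rotation as Ro
def cal(n):
    c=vision.get_calibration(n);f=200/np.tan(np.radians(c['fov_y']/2))
    K=np.array([[f,0,c['cx']],[0,f,c['cy']],[0,0,1]]);return K,c['R'],c['t']
def ray(n,p):
    K,R,t=cal(n);return -R.T@t, R.T@np.linalg.inv(K)@np.array([p[0],p[1],1.])
def onz(n,p,z):
    o,d=ray(n,p);return o+d*(z-o[2])/d[2]
def proj(n,X):
    K,R,t=cal(n);c=K@(R@np.asarray(X,float)+t);return c[:2]/c[2]
def tri(p1,p2):
    (o,d),(o2,d2)=ray("top",p1),ray("scene",p2)
    k=np.linalg.lstsq(np.c_[d,-d2],o2-o,rcond=None)[0]
    a,b=o+k[0]*d,o2+k[1]*d2;return (a+b)/2,np.linalg.norm(a-b)
E
python3 - <<'E'
from h import *
for n,(x,y,w,h) in dict(top=(240,225,120,95),scene=(280,120,110,85)).items():
    im=cv2.imread(f"pics/{n}0.png");c=cv2.resize(im[y:y+h,x:x+w],None,fx=6,fy=6,interpolation=cv2.INTER_CUBIC)
    cv2.imwrite(f"pics/{n}0c.png",c)
    hsv=cv2.cvtColor(im,cv2.COLOR_BGR2HSV)
    m=cv2.inRange(hsv,(83,90,40),(100,255,200))*1
    mm=np.zeros_like(m);mm[y:y+h,x:x+w]=m[y:y+h,x:x+w]
    mm=cv2.morphologyEx(mm,cv2.MORPH_CLOSE,np.ones((5,5)))
    cs=max(cv2.findContours(mm,0,2)[0],key=cv2.contourArea)
    print(n,cv2.contourArea(cs),cv2.approxPolyDP(cv2.convexHull(cs),3,True)[:,0].tolist())
E
```

```text
top 2478.0 [[255, 242], [295, 243], [299, 301], [258, 305]]
scene 1146.5 [[356, 128], [370, 155], [338, 180], [327, 152]]
```

View pics/top0c.png

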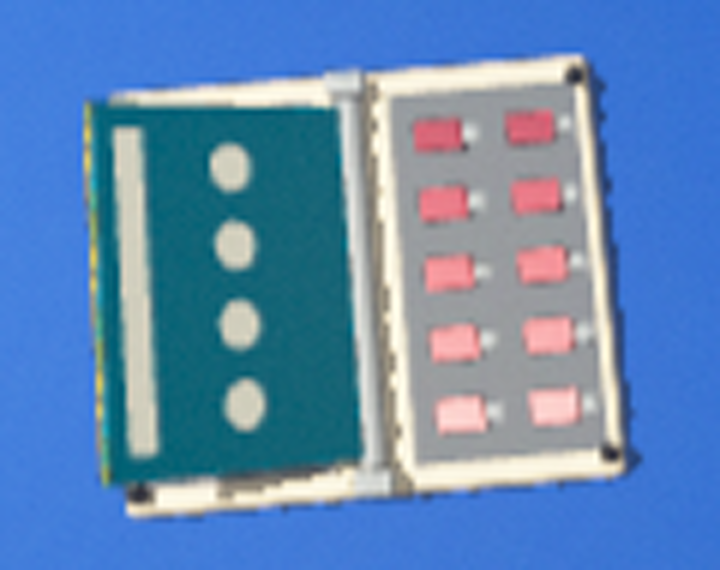

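View pics/scene0c.png

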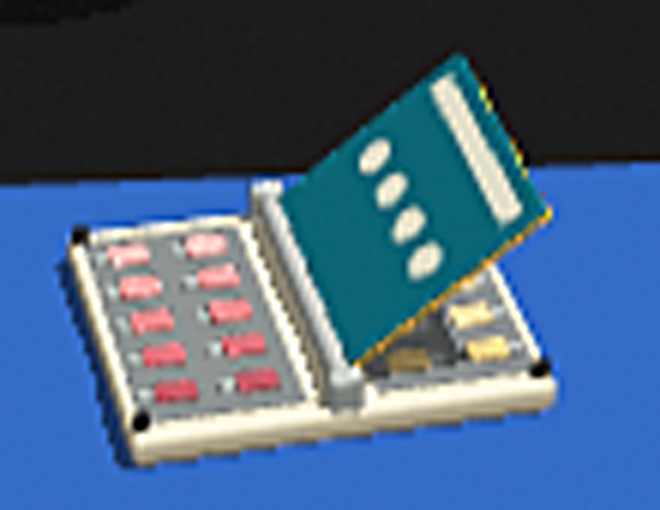

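Run:
```python
from h import *
T=lambda u,v:(240+u/6,225+v/6); S=lambda u,v:(280+u/6,120+v/6)
A,B,C=[onz("top",T(*p),.018) for p in((582,57),(625,470),(128,515))]
print("board",A,B,C,np.linalg.norm(A-B),np.linalg.norm(B-C))
c=(A+C)/2
yb=(C-B)/np.linalg.norm(C-B); xb=(A-B)/np.linalg.norm(A-B)
print("centre top",c,"yb",yb,"xb",xb, "yaw",np.arctan2(-yb[0],yb[1]),np.arctan2(xb[1],xb[0]))
for p in ((77,232),(133,460),(553,380)): print("scene corner",onz("scene",S(*p),.018))
F,f1=tri(T(92,103),S(550,212)); N,f2=tri(T(105,485),S(460,55))
print("edge far",F,f1,"near",N,f2,np.linalg.norm(F-N))
e=(F+N)/2;sp=np.r_[c[:2],.028];print(e,sp, np.linalg.norm(e-sp),"ang",np.arctan2(e[2]-.028,(e-sp)@np.r_[yb[:2],0]))
for n,p in dict(post_far=(345,78),post_near=(373,478)).items(): print(n,onz("top",T(*p),.035))
for n,p,z in (("cup",(294,158),.05),("bottle",(382,160),.06),("jar",(488,270),.04),("burs",(170,237),.03)): print(n,onz("top",p,z))
```

```text
board [ 0.58591989 -0.02277743  0.018     ] [ 0.42166158 -0.04945723  0.018     ] [0.39092721 0.14597782 0.018     ] 0.16641095368616168 0.1978369573757863
centre top [0.48842355 0.06160019 0.018     ] yb [-0.15535201  0.98785918  0.        ] xb [0.98706431 0.1603248  0.        ] yaw 0.1559837846151413 0.16101970160330573
scene corner [ 0.41951296 -0.04289967  0.018     ]
scene corner [ 0.60119151 -0.02309053  0.018     ]
scene corner [0.5547068 0.1721448 0.018    ]
edge far [0.54333557 0.16449718 0.10297973] 0.004247178426035052 near [0.40592852 0.14357837 0.10299921] 0.0007434964079421721 0.1389902656772238
[0.47463204 0.15403778 0.10298947] [0.48842355 0.06160019 0.028     ] 0.11982626278455623 ang 0.6761954203920962
post_far [0.56817076 0.07320669 0.035     ]
post_near [0.41237101 0.04965554 0.035     ]
cup [0.76665022 0.09724734 0.05      ]
bottle [ 0.77291709 -0.12139011  0.06      ]
jar [ 0.52235348 -0.38468181  0.04      ]
burs [0.54986696 0.38449907 0.03      ]
```

```bash
cat >> h.py <<'E'
C0=np.array([.4895,.0615]);YAW=.158
xb=np.array([np.cos(YAW),np.sin(YAW),0]);yb=np.array([-np.sin(YAW),np.cos(YAW),0]);zw=np.array([0,0,1.])
def pose(y,z,t,x=0.):            # TCP in book plane, tilt t: tool z=(-sin t,-cos t), tool y=+xb
    d=-np.sin(t)*yb-np.cos(t)*zw
    return np.r_[C0,0]+x*xb+y*yb+z*zw, Ro.from_matrix(np.c_[np.cross(xb,d),xb,d])
def contact(a,r,t,press=0.,w=.011):   # TCP so that the fingertip's nearest corner is on the yellow face at radius r
    n=np.array([np.sin(a),-np.cos(a)]);u=np.array([np.cos(a),np.sin(a)])
    X=np.array([np.cos(t),-np.sin(t)]);s=-np.sign(n@X)
    q=np.array([0,.028])+r*u+(.003-press)*n-s*w*X
    return pose(*q,t)
def book(p):
    v=np.asarray(p)-np.r_[C0,0];return np.array([v@xb,v@yb,v[2]])
def cur():
    s=status.read_state();return s,s['tool_pos'],Ro.from_rotvec(s['tcp_rot'])
def rows(targets,jaw=1,n=None,step=.040,ang=.115):
    s,p0,R0=cur();p,R=p0,R0;out=[]
    print("t",round(s['time'],2),"book xyz",book(p0).round(4),"F",s['wrist_force'].round(1),"q",s['q'].round(2),"w",round(s['width'],2))
    for P,Q in targets:
        rv=(R.inv()*Q).as_rotvec()
        k=max(1,int(np.ceil(max(np.linalg.norm(P-p)/step,np.linalg.norm(rv)/ang))))
        for i in range(1,k+1):
            pp=p+(P-p)*i/k;RR=R*Ro.from_rotvec(rv*i/k)
            out.append(np.r_[R0.inv().apply(pp-p0),(R0.inv()*RR).as_rotvec(),jaw].round(3))
        p,R=P,Q
    print(len(out),"rows");print("["+",".join("["+",".join(f"{v:g}" for v in o)+"]" for o in out[:8])+"]")
E
python3 - <<'E'
from h import *
P,Q=pose(-.05,.33,0)
rows([(P,Q),pose(.2,.28,0)])
E
```

```text
t 0.1 book xyz [-0.3665 -0.6461  0.2301] F [-0.1 -0.1  0.8] q [-1.26  0.26  1.61  0.    1.27 -0.04] w 1.0
25 rows
[[0.026,-0.029,-0.005,-0,-0,-0.077,1],[0.052,-0.057,-0.011,-0,-0,-0.154,1],[0.079,-0.086,-0.016,-0,-0,-0.23,1],[0.105,-0.115,-0.022,-0,-0,-0.307,1],[0.131,-0.144,-0.027,-0,-0,-0.384,1],[0.157,-0.172,-0.033,-0.001,-0.001,-0.461,1],[0.184,-0.201,-0.038,-0.001,-0.001,-0.537,1],[0.21,-0.23,-0.044,-0.001,-0.001,-0.614,1]]
```

Emit:
apply_moves(
  deltas=[
    [0.026,-0.029,-0.005,0,0,-0.077,1],
    [0.052,-0.057,-0.011,0,0,-0.154,1],
    [0.079,-0.086,-0.016,0,0,-0.23,1],
    [0.105,-0.115,-0.022,0,0,-0.307,1],
    [0.131,-0.144,-0.027,0,0,-0.384,1],
    [0.157,-0.172,-0.033,0,0,-0.461,1],
    [0.184,-0.201,-0.038,0,0,-0.537,1],
    [0.21,-0.23,-0.044,0,0,-0.614,1],
  ],
)

```text
time: 0.77
tool_pos: [0.3488, -0.345, 0.2749]
tcp_rot: [-2.783, -1.456, -0.0]
wrist_force: [0.9, -0.2, -0.6]
width: -0.0
```

Run:
```python
from h import *
rows([pose(-.05,.33,0),pose(.2,.28,0)])
```

```text
t 0.77 book xyz [-0.2029 -0.3793  0.2749] F [ 0.9 -0.2 -0.6] q [-0.83 -0.12  1.93  0.    1.33 -0.22] w -0.0
17 rows
[[0.038,-0.008,-0.005,-0,-0,-0.076,1],[0.076,-0.016,-0.011,-0,-0,-0.153,1],[0.113,-0.024,-0.016,-0,-0,-0.229,1],[0.151,-0.033,-0.022,-0,-0,-0.306,1],[0.189,-0.041,-0.027,-0,-0,-0.382,1],[0.227,-0.049,-0.033,-0,-0,-0.459,1],[0.265,-0.057,-0.038,-0,-0,-0.535,1],[0.303,-0.065,-0.044,-0,-0.001,-0.612,1]]
```

Emit:
apply_moves(
  deltas=[
    [0.038,-0.008,-0.005,0,0,-0.076,1],
    [0.076,-0.016,-0.011,0,0,-0.153,1],
    [0.113,-0.024,-0.016,0,0,-0.229,1],
    [0.151,-0.033,-0.022,0,0,-0.306,1],
    [0.189,-0.041,-0.027,0,0,-0.382,1],
    [0.227,-0.049,-0.033,0,0,-0.459,1],
    [0.265,-0.057,-0.038,0,0,-0.535,1],
    [0.303,-0.065,-0.044,0,0,-0.612,1],
  ],
)

```text
time: 1.43
tool_pos: [0.469, -0.0595, 0.3191]
tcp_rot: [-2.215, -2.228, 0.0]
wrist_force: [1.3, -0.7, 0.4]
width: -0.0
```

Run:
```python
from h import *
rows([pose(.21,.30,0)])
```

```text
t 1.43 book xyz [-0.0393 -0.1163  0.3191] F [ 1.3 -0.7  0.4] q [-0.18 -0.17  1.9  -0.    1.41 -0.18] w -0.0
9 rows
[[0.036,-0.001,0.002,-0,-0,-0.017,1],[0.073,-0.002,0.004,-0,-0,-0.034,1],[0.109,-0.004,0.006,-0,-0,-0.051,1],[0.146,-0.005,0.009,-0,-0,-0.068,1],[0.182,-0.006,0.011,-0,-0,-0.085,1],[0.219,-0.007,0.013,-0,-0,-0.101,1],[0.255,-0.008,0.015,-0,-0,-0.118,1],[0.292,-0.009,0.017,-0,-0,-0.135,1]]
```

Emit:
apply_moves(
  deltas=[
    [0.036,-0.001,0.002,0,0,-0.017,1],
    [0.073,-0.002,0.004,0,0,-0.034,1],
    [0.109,-0.004,0.006,0,0,-0.051,1],
    [0.146,-0.005,0.009,0,0,-0.068,1],
    [0.182,-0.006,0.011,0,0,-0.085,1],
    [0.219,-0.007,0.013,0,0,-0.101,1],
    [0.255,-0.008,0.015,0,0,-0.118,1],
    [0.292,-0.009,0.017,0,0,-0.135,1],
  ],
)

```text
time: 2.1
tool_pos: [0.4587, 0.2321, 0.3018]
tcp_rot: [2.063, 2.369, -0.001]
wrist_force: [-0.3, 0.6, 0.1]
width: 0.001
```

Run:
```python
from h import *
rows([pose(.21,.20,.75)])
```

```text
t 2.1 book xyz [-0.0036  0.1733  0.3018] F [-0.3  0.6  0.1] q [ 0.42 -0.08  1.85 -0.    1.37  0.28] w 0.0
7 rows
[[0.005,0,0.015,-0.001,-0.107,-0.003,1],[0.011,0.001,0.029,-0.002,-0.214,-0.005,1],[0.016,0.001,0.044,-0.003,-0.321,-0.008,1],[0.021,0.002,0.058,-0.004,-0.428,-0.011,1],[0.026,0.002,0.073,-0.006,-0.535,-0.013,1],[0.032,0.002,0.087,-0.007,-0.643,-0.016,1],[0.037,0.003,0.102,-0.008,-0.75,-0.019,1]]
```

Emit:
apply_moves(
  deltas=[
    [0.005,0,0.015,0,-0.107,-0.003,1],
    [0.011,0.001,0.029,-0.002,-0.214,-0.005,1],
    [0.016,0.001,0.044,-0.003,-0.321,-0.008,1],
    [0.021,0.002,0.058,-0.004,-0.428,-0.011,1],
    [0.026,0.002,0.073,-0.006,-0.535,-0.013,1],
    [0.032,0.002,0.087,-0.007,-0.643,-0.016,1],
    [0.037,0.003,0.102,-0.008,-0.75,-0.019,1],
  ],
)

```text
time: 2.68
tool_pos: [0.4574, 0.2687, 0.2003]
tcp_rot: [1.618, 1.895, -0.638]
wrist_force: [0.2, 0.8, -0.3]
width: 0.002
```

Run:
```python
from h import *
P,Q=contact(.68,.085,.75,press=-.015);print(book(P))
rows([pose(.19,book(P)[2]+.06,.75),(P,Q)])
s,p,R=cur();print(R.as_matrix().round(2))
cv2.imwrite("pics/scene1.png",vision.read_camera("scene")[60:260,200:520,::-1].repeat(2,0).repeat(2,1))
```

```text
[-1.84592423e-17  8.54605331e-02  5.99530717e-02]
t 2.68 book xyz [0.0009 0.2096 0.2003] F [ 0.2  0.8 -0.3] q [ 0.84  0.33  1.76 -0.56  1.58  0.83] w 0.0
7 rows
[[0.014,-0,0.024,0.001,0.001,-0,1],[0.027,-0.001,0.048,0.002,0.003,-0.001,1],[0.041,-0.001,0.072,0.002,0.004,-0.001,1],[0.032,-0.001,0.101,0.002,0.004,-0.001,1],[0.023,-0.001,0.13,0.002,0.004,-0.001,1],[0.014,-0.001,0.158,0.002,0.004,-0.001,1],[0.006,-0.001,0.187,0.002,0.004,-0.001,1]]
[[-0.11  0.99  0.11]
 [ 0.72  0.16 -0.68]
 [-0.68  0.   -0.73]]
```

View pics/scene1.png

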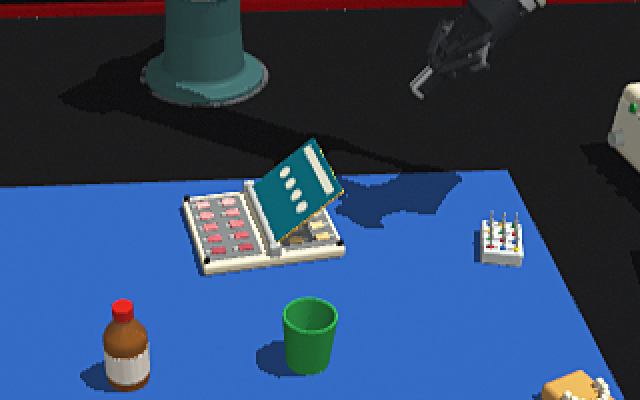

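Hand at upper right (tip near 420,80 in the crop), book untouched. I'm now moving in under the leaf.

Emit:
apply_moves(
  deltas=[
    [0.014,0,0.024,0.001,0.001,0,1],
    [0.027,-0.001,0.048,0.002,0.003,-0.001,1],
    [0.041,-0.001,0.072,0.002,0.004,-0.001,1],
    [0.032,-0.001,0.101,0.002,0.004,-0.001,1],
    [0.023,-0.001,0.13,0.002,0.004,-0.001,1],
    [0.014,-0.001,0.158,0.002,0.004,-0.001,1],
    [0.006,-0.001,0.187,0.002,0.004,-0.001,1],
    [0.006,-0.001,0.187,0.002,0.004,-0.001,1],
  ],
)

```text
time: 3.4
tool_pos: [0.4726, 0.1403, 0.0565]
tcp_rot: [1.625, 1.901, -0.649]
wrist_force: [0.3, -0.3, -0.5]
width: -0.001
```

Run:
```python
from h import *
rows([contact(a,.09,.75) for a in np.linspace(.68,1.05,8)])
cv2.imwrite("pics/scene2.png",vision.read_camera("scene")[100:220,250:450,::-1].repeat(3,0).repeat(3,1))
```

```text
t 3.4 book xyz [-0.0043  0.0805  0.0565] F [ 0.3 -0.3 -0.5] q [ 0.66  0.38  2.01 -0.67  1.26  0.89] w -0.0
8 rows
[[-0.013,0.004,-0.013,-0.01,-0,0.002,1],[-0.018,0.004,-0.014,-0.01,-0,0.002,1],[-0.022,0.004,-0.014,-0.01,-0,0.002,1],[-0.027,0.004,-0.014,-0.01,-0,0.002,1],[-0.032,0.004,-0.014,-0.01,-0,0.002,1],[-0.037,0.004,-0.014,-0.01,-0,0.002,1],[-0.041,0.004,-0.014,-0.01,-0,0.002,1],[-0.046,0.004,-0.013,-0.01,-0,0.002,1]]
```

View pics/scene2.png

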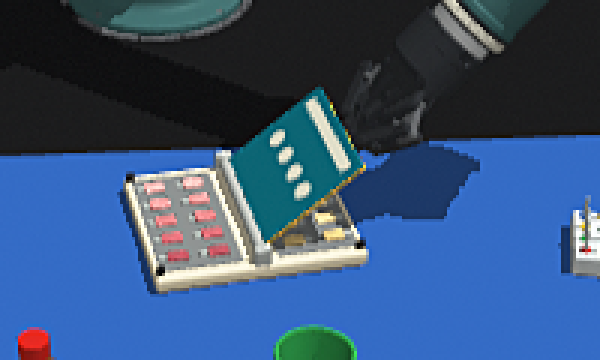

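The fingers sit under the leaf, with the hand to the right of its free edge (about 390,120 in the crop), and nothing has been touched. I'm lifting now.

Emit:
apply_moves(
  deltas=[
    [-0.006,0.002,-0.006,-0.005,0,0.001,1],
    [-0.012,0.004,-0.012,-0.01,0,0.002,1],
    [-0.017,0.004,-0.014,-0.01,0,0.002,1],
    [-0.022,0.004,-0.014,-0.01,0,0.002,1],
    [-0.028,0.004,-0.014,-0.01,0,0.002,1],
    [-0.034,0.004,-0.014,-0.01,0,0.002,1],
    [-0.04,0.004,-0.014,-0.01,0,0.002,1],
    [-0.046,0.004,-0.013,-0.01,0,0.002,1],
  ],
)

```text
time: 4.12
tool_pos: [0.484, 0.1217, 0.1008]
tcp_rot: [1.62, 1.901, -0.625]
wrist_force: [0.1, 2.4, -0.7]
width: -0.003
```

Run:
```python
from h import *
rows([contact(a,.09,t) for a,t in zip(np.linspace(1.09,1.5,8),np.linspace(.75,.45,8))])
```

```text
t 4.12 book xyz [0.004  0.0604 0.1008] F [ 0.1  2.4 -0.7] q [ 0.63  0.3   2.01 -0.69  1.29  0.83] w -0.0
8 rows
[[-0.005,-0.004,0.007,0.009,-0.004,-0.002,1],[-0.01,-0.004,0.008,0.009,0.038,-0.002,1],[-0.015,-0.004,0.009,0.009,0.081,-0.002,1],[-0.02,-0.004,0.01,0.009,0.124,-0.002,1],[-0.025,-0.004,0.012,0.009,0.167,-0.001,1],[-0.029,-0.004,0.014,0.009,0.21,-0.001,1],[-0.034,-0.004,0.016,0.009,0.253,-0.001,1],[-0.038,-0.004,0.019,0.009,0.296,-0.001,1]]
```

Emit:
apply_moves(
  deltas=[
    [-0.005,-0.002,0.002,0.004,-0.004,-0.001,1],
    [-0.01,-0.004,0.004,0.009,0.038,-0.002,1],
    [-0.015,-0.004,0.006,0.009,0.081,-0.002,1],
    [-0.02,-0.004,0.008,0.009,0.124,-0.002,1],
    [-0.025,-0.004,0.01,0.009,0.167,-0.001,1],
    [-0.029,-0.004,0.013,0.009,0.21,-0.001,1],
    [-0.034,-0.004,0.016,0.009,0.253,-0.001,1],
    [-0.038,-0.004,0.019,0.009,0.296,-0.001,1],
  ],
)

```text
time: 4.78
tool_pos: [0.4856, 0.08, 0.1121]
tcp_rot: [1.8, 2.108, -0.413]
wrist_force: [-1.6, 1.0, 1.9]
width: 0.0
```

Run:
```python
from h import *
rows([contact(a,.09,t) for a,t in zip(np.linspace(1.52,1.95,8),np.linspace(.45,.2,8))])
```

```text
t 4.78 book xyz [-0.001   0.0189  0.1121] F [-1.6  1.   1.9] q [ 0.41  0.12  2.09 -0.49  1.11  0.51] w 0.0
8 rows
[[-0.002,0.001,-0,-0.002,-0.001,-0,1],[-0.007,0.001,0.002,-0.002,0.034,-0,1],[-0.012,0.001,0.004,-0.002,0.07,-0,1],[-0.017,0.001,0.006,-0.002,0.106,-0,1],[-0.021,0.001,0.009,-0.002,0.141,-0,1],[-0.026,0.001,0.012,-0.002,0.177,-0,1],[-0.03,0.001,0.015,-0.002,0.213,-0,1],[-0.034,0.001,0.018,-0.002,0.249,-0,1]]
```

Emit:
apply_moves(
  deltas=[
    [-0.002,0.001,0,-0.002,-0.001,0,1],
    [-0.007,0.001,0.002,-0.002,0.034,0,1],
    [-0.012,0.001,0.004,-0.002,0.07,0,1],
    [-0.017,0.001,0.006,-0.002,0.106,0,1],
    [-0.021,0.001,0.009,-0.002,0.141,0,1],
    [-0.026,0.001,0.012,-0.002,0.177,0,1],
    [-0.03,0.001,0.015,-0.002,0.213,0,1],
    [-0.034,0.001,0.018,-0.002,0.249,0,1],
  ],
)

```text
time: 5.45
tool_pos: [0.4923, 0.0427, 0.11]
tcp_rot: [1.937, 2.27, -0.196]
wrist_force: [0.6, 1.2, -0.1]
width: 0.001
```

Run:
```python
from h import *
rows([contact(a,.09,t) for a,t in zip(np.linspace(1.98,2.45,8),np.linspace(.2,.1,8))])
cv2.imwrite("pics/scene3.png",vision.read_camera("scene")[80:220,230:450,::-1].repeat(3,0).repeat(3,1))
```

```text
t 5.45 book xyz [-0.0002 -0.0191  0.11  ] F [ 0.6  1.2 -0.1] q [ 0.18  0.04  2.11 -0.24  1.01  0.15] w 0.0
8 rows
[[-0.003,0,0.001,-0.001,0,0,1],[-0.008,0,0.004,-0.001,0.015,0,1],[-0.013,0,0.008,-0.001,0.029,0,1],[-0.017,0,0.012,-0.001,0.043,0,1],[-0.021,0,0.016,-0.001,0.057,0,1],[-0.025,0,0.021,-0.001,0.072,0,1],[-0.029,0,0.025,-0.001,0.086,0,1],[-0.032,0,0.03,-0.001,0.1,0,1]]
```

View pics/scene3.png

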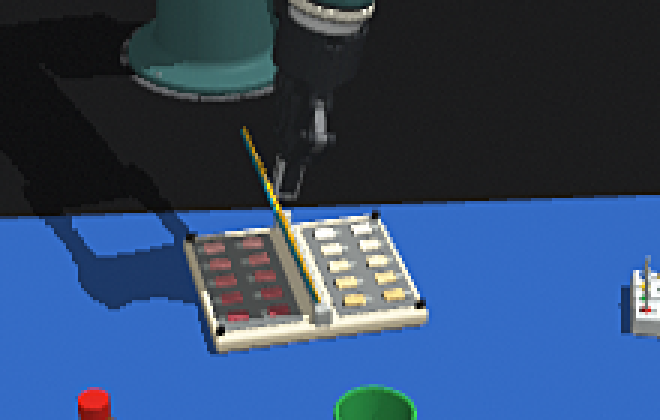

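The leaf is just past upright (its edge at about 245,130), with the fingertip on its yellow side (about 290,190), and the book hasn't moved. I'm carrying on over and down.

Emit:
apply_moves(
  deltas=[
    [-0.003,0,0.001,-0.001,0,0,1],
    [-0.008,0,0.004,-0.001,0.015,0,1],
    [-0.013,0,0.008,-0.001,0.029,0,1],
    [-0.017,0,0.012,-0.001,0.043,0,1],
    [-0.021,0,0.016,-0.001,0.057,0,1],
    [-0.025,0,0.021,-0.001,0.072,0,1],
    [-0.029,0,0.025,-0.001,0.086,0,1],
    [-0.032,0,0.03,-0.001,0.1,0,1],
  ],
)

```text
time: 6.17
tool_pos: [0.4985, 0.0061, 0.087]
tcp_rot: [1.987, 2.33, -0.101]
wrist_force: [-1.3, 0.6, 1.1]
width: 0.0
```

Run:
```python
from h import *
rows([contact(a,.09,t) for a,t in zip(np.linspace(2.48,2.95,8),np.linspace(.1,0,8))])
```

```text
t 6.17 book xyz [ 0.0001 -0.0561  0.087 ] F [-1.3  0.6  1.1] q [ 0.03  0.07  2.12 -0.13  0.94 -0.05] w 0.0
8 rows
[[-0.002,-0,0.003,0,0.002,0.001,1],[-0.005,-0,0.008,-0,0.016,0.001,1],[-0.008,-0,0.013,-0,0.03,0.001,1],[-0.01,-0,0.018,-0,0.045,0.001,1],[-0.013,-0,0.024,-0,0.059,0.001,1],[-0.014,-0,0.029,-0,0.073,0.001,1],[-0.016,-0,0.035,-0,0.088,0.001,1],[-0.017,-0,0.041,-0,0.102,0.001,1]]
```

Emit:
apply_moves(
  deltas=[
    [-0.002,0,0.003,0,0.002,0.001,1],
    [-0.005,0,0.008,0,0.016,0.001,1],
    [-0.008,0,0.013,0,0.03,0.001,1],
    [-0.01,0,0.018,0,0.045,0.001,1],
    [-0.013,0,0.024,0,0.059,0.001,1],
    [-0.014,0,0.029,0,0.073,0.001,1],
    [-0.016,0,0.035,0,0.088,0.001,1],
    [-0.017,0,0.041,0,0.102,0.001,1],
  ],
)

```text
time: 6.83
tool_pos: [0.5021, -0.0144, 0.0479]
tcp_rot: [-2.039, -2.389, -0.002]
wrist_force: [-0.3, -0.0, 0.9]
width: -0.005
```

Run:
```python
from h import *
s,p,R=cur();print(R.as_matrix()[:,2])
rows([contact(a,.09,0) for a in np.linspace(2.98,3.13,8)])
```

```text
[ 5.79072323e-04  1.53177624e-03 -9.99998659e-01]
t 6.83 book xyz [ 0.0005 -0.077   0.0479] F [-0.3 -0.   0.9] q [-0.08  0.13  2.13  0.    0.88 -0.24] w -0.01
8 rows
[[-0,-0.001,0.002,0.001,-0.001,-0,1],[-0.001,-0.001,0.004,0.001,-0.001,-0,1],[-0.001,-0.001,0.006,0.001,-0.001,-0,1],[-0.001,-0.001,0.008,0.001,-0.001,-0,1],[-0.002,-0.001,0.01,0.001,-0.001,-0,1],[-0.002,-0.001,0.012,0.001,-0.001,-0,1],[-0.002,-0.001,0.014,0.001,-0.001,-0,1],[-0.002,-0.001,0.016,0.001,-0.001,-0,1]]
```

Emit:
apply_moves(
  deltas=[
    [0,0,0.002,0,0,0,1],
    [-0.001,0,0.004,0,0,0,1],
    [-0.001,0,0.006,0,0,0,1],
    [-0.001,0,0.008,0,0,0,1],
    [-0.002,0,0.01,0,0,0,1],
    [-0.002,0,0.012,0,0,0,1],
    [-0.002,0,0.013,0,0,0,1],
    [-0.002,0,0.014,0,0,0,1],
  ],
)

```text
time: 7.5
tool_pos: [0.5029, -0.0166, 0.0344]
tcp_rot: [2.039, 2.389, 0.003]
wrist_force: [-0.0, -0.1, 0.6]
width: -0.004
```

Emit:
apply_moves(
  deltas=[
    [0,0,0.001,0,0,0,1],
    [0,0,0.002,0,0,0,1],
  ],
)

```text
time: 7.67
tool_pos: [0.503, -0.0166, 0.0325]
tcp_rot: [2.039, 2.389, 0.004]
wrist_force: [1.5, -0.1, -0.3]
width: 0.002
```

Emit:
apply_moves(
  deltas=[
    [0,0,0.001,0,0,0,1],
    [0,0,0.001,0,0,0,1],
    [0,0,0.002,0,0,0,1],
  ],
)

```text
time: 7.92
tool_pos: [0.5029, -0.0165, 0.0309]
tcp_rot: [2.04, 2.389, 0.003]
wrist_force: [-3.7, 0.9, 12.9]
width: -0.003
```

Emit:
apply_moves(
  deltas=[
    [0,0,0,0,0,0,1],
  ],
)

```text
time: 8.0
tool_pos: [0.5029, -0.0165, 0.031]
tcp_rot: [2.04, 2.389, 0.003]
wrist_force: [-2.2, 0.5, 5.4]
width: -0.003
```

Emit:
apply_moves(
  deltas=[
    [0,0,0.0005,0,0,0,1],
    [0,0,0.001,0,0,0,1],
    [0,0,0.001,0,0,0,1],
    [0,0,0.001,0,0,0,1],
  ],
)

```text
time: 8.33
tool_pos: [0.5029, -0.0165, 0.0309]
tcp_rot: [2.04, 2.389, 0.003]
wrist_force: [-4.1, 0.3, 12.2]
width: 0.003
```

Emit:
apply_moves(
  deltas=[
    [0,0,-0.005,0,0,0,1],
    [0,0,-0.015,0,0,0,1],
    [0,0,-0.04,0,0,0,1],
    [0,0,-0.08,0,0,0,1],
    [0.02,0,-0.12,0,0,0,1],
    [0.05,0,-0.15,0,0,0,1],
    [0.085,0,-0.165,0,0,0,1],
    [0.12,0,-0.18,0,0,0,1],
  ],
)

```text
time: 9.0
tool_pos: [0.4847, 0.1029, 0.2133]
tcp_rot: [2.04, 2.384, 0.01]
wrist_force: [0.5, 0.3, -0.8]
width: 0.0
```

Emit:
apply_moves(
  deltas=[
    [0.04,0,-0.01,0,0,0,1],
    [0.08,0,-0.02,0,0,0,1],
    [0.12,0,-0.03,0,0,0,1],
    [0.16,0,-0.04,0,0,0,1],
    [0.2,0,-0.05,0,0,0,1],
    [0.2,0,-0.05,0,0,0,1],
  ],
)

```text
time: 9.5
tool_pos: [0.4518, 0.3061, 0.263]
tcp_rot: [-2.033, -2.394, -0.014]
wrist_force: [0.1, 0.3, 1.0]
width: 0.003
```

Run:
```python
from h import *
s,p,R=cur();print(s['time'],p,s['wrist_force'].round(1),s['joint_vel'].round(3))
t=vision.read_camera("top");c=vision.read_camera("scene")
cv2.imwrite("pics/topf_full.png",t[:,:,::-1]);cv2.imwrite("pics/scenef_full.png",c[:,:,::-1])
a=cv2.resize(t[215:325,230:390],None,fx=4,fy=4,interpolation=cv2.INTER_CUBIC);b=cv2.resize(c[120:220,250:410],None,fx=4,fy=4,interpolation=cv2.INTER_CUBIC)
cv2.imwrite("pics/final.png",cv2.resize(np.vstack([a,b]),None,fx=.7,fy=.7)[:,:,::-1])
o=cv2.imread("pics/top0.png").astype(int);d=np.abs(o-t[:,:,::-1].astype(int)).sum(2)
for n,(u,v) in dict(cup=(294,160),bottle=(382,160),jar=(488,270),burs=(170,237)).items(): print(n,(d[v-20:v+20,u-20:u+20]>90).sum())
```

```text
9.5 [0.45178321 0.30611389 0.26302596] [0.1 0.3 1. ] [-0.076 -0.014  0.057 -0.08   0.012 -0.09 ]
cup 0
bottle 0
jar 0
burs 1
```

View pics/final.png

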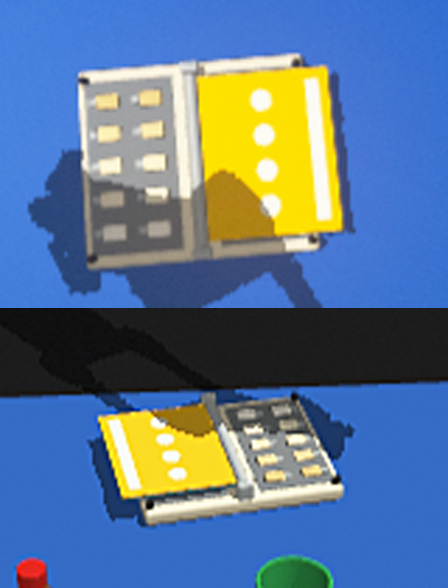

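Run:
```python
from h import *
for a,b in (((347.9,238.6),(293.6,187.5)),((352.1,298.9),(285.7,157.1))):
    P,e=tri(a,b);print(book(P).round(4),e.round(4))
A,B=onz("top",(230+302/2.8,215+55/2.8),.018),onz("top",(230+90/2.8,215+268/2.8),.018)
print("centre now",(A+B)/2, "A before .5859,-.0228", A)
```

```text
[ 0.0682 -0.1208  0.0307] 0.0046
[-0.0752 -0.1161  0.0341] 0.0029
centre now [0.48852002 0.05958339 0.018     ] A before .5859,-.0228 [ 0.5857093  -0.02492031  0.018     ]
```

```bash
python3 -c "
from workcell import job;print(job.finish_job())"
```

```text
the job is handed in; nothing more can be done
None
```

I turned the leaf right over its spine with closed fingers: pushed it up from below, carried it on past upright, and pressed it down flat onto the pink page. The arm then moved well clear and I handed the job in at about 9.5 s.

**Leaf:** The pressing fingertip stopped at 30.9 mm, where the upper face of a flat leaf should be (31 mm). The load was about 5 N, then 12 N on the final press, and it did not go down any further. After the arm moved clear, the cameras put the two free-edge corners at 31 and 34 mm height and 116 to 121 mm from the spine. That fits flat within the few-millimetre error of the cameras.

**Force:** The highest wrist force I read was about 13 N. While turning the leaf it was 1 to 3 N. Nothing was gripped.

**Surroundings:** The book is within about 2 mm of where it was, which is about as fine as I can measure. The cup, bottle, jar and bur block look unchanged in the top view. No check failed.

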